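Park the bottles by height

ROBOT

A 7-joint arm with a two-finger parallel gripper is mounted at the origin on a cart in front of the work surface, level with it; the furniture and walls round the work are solid. World frame = base frame: x ahead of the robot, y to its left, z up, the work surface at z = 0. Lengths are in mm, angles in rad, forces in N, time in s.
With the tool pointing down it reaches from about 400 to 875 mm from the base axis. Payload 4.4 kg.
Tool frame: the origin (TCP) lies at the very end of the fingers, on their centre line; the grasp point (between the pads) lies 19 mm behind it; z points along the fingers, y is the direction in which the jaws open and shut (so a half turn about z gives the same grasp; the last joint's range is limited). The gripper opens to 85 mm and grips with 20 to 120 N. Pads are 22 mm wide; open, the fingers measure 114 mm over their backs; the gripper's body (76 mm by 85 mm) begins 54 mm behind the grasp point. The pads swing forward as they close: fully open they stand 13 mm farther back than shut.
Start: joints at [-0.066, 0.628, 0.038, 1.517, -0.027, 0.996, -0.02], TCP at [650.014, 0.027, 231.313] pointing down, gripper open.
Joint ranges: [-3.06, 3.06], [-0.37, 2.12], [-1.25, 1.32], [0.18, 2.47], [-1.1, 4.24], [0.23, 1.98], [-2.94, 2.94]. Speed limits (rad/s): [2.57, 2.57, 3.14, 3.14, 3.14, 3.14, 3.14].

INTERFACE

Orientations are given as [roll, pitch, yaw] about the fixed x, y, z axes, in that order (R = Rz(yaw) Ry(pitch) Rx(roll)).
In Python, from cell import ctrl gives the robot as it stands. The module is installed in compiled form; this text tells all that it offers.
- The arm moves only by the shell command python3 -m jog 'ROWS'. ROWS is text: rows parted by semicolons, each of 7 numbers parted by spaces: the shift along the tool's x, y, z in mm, then the turn, a rotation vector about the tool's x, y, z in degrees, then the opening, from -1 (shut) to 1 (fully open). In form: x y z wx wy wz claw; .... A call has 1 to 8 rows; each row is the pose to reach, as a shift and turn from the pose commanded when the call began, along the tool's axes at that moment; what a row does not reach only later rows make up. A row lasts 1/8 s, in which the tool goes at most 62.5 mm and 10.7 degrees, less where a joint would pass 70% of its speed; a pose out of reach is approached as far as the arm can. A call with a gripper value outside its range is refused whole. The fingers move at their own pace and stop on an object; the grip force is fixed at half the most. Time passes only in rows, so rows that repeat a pose let the fingers close. It gives the time, the measured TCP pose, the force and the opening at its end, in the units of the state.
- ctrl.read_state(): the state, without advancing time (a new reading comes with each control period).
- ctrl.get_image(name): name is "scene" or "side" or "wrist"; returns a dict with "image" (384x512x3 uint8, red, green, blue), "z_map" (384x512 float32, mm along the optical axis (not along the pixel's ray), 0 where there is no reading), "vertical_fov" (degrees; the focal length in pixels is half the picture's height over the tangent of half this angle, whatever the lens; pixels are square), "cx", "cy" (the principal point, pixels), "extrinsics" (4x4, takes a point from world to camera coordinates); the wrist camera has in their place "hand_eye" (4x4, takes a point from camera to tool coordinates, whose origin is the TCP and whose axes are the flange's). Camera axes: x right, y down, z forward; pixel columns grow to the right and rows downward; lengths in mm; the calibration is good to about 2 mm. A picture is of the moment at which its call begins: read the wrist's pose just before it.
- ctrl.finish_job(): hands the job in, once; it reports no verdict.
The state is a dict: "clock": time; "qpos": joint angles; "qd": joint speeds; "tau": joint torques, N m; "eef_pos": TCP position; "tool_rot": TCP orientation; "force": force on the tool from outside, world axes, zero at the start; "torque": the same for the moment, N m; "width": finger opening in mm.
Only numpy, scipy, OpenCV 4.12 (cv2) and the standard library are available. Lean on these libraries where they do the work, as an engineer would, in place of code of your own. Each camera call takes 0.05 s, during which the arm holds its last target.

TASK

Stand the four containers (white bottle with blue cap, brown bottle, yellow-lidded cup, small red-capped vial) on the marks of the white parking strip in order of height, one centred on each mark: the tallest next to the blue end block and then falling in height to the shortest next to the grey one. Keep them upright all the while, and leave the white-lidded pot where it is.

Things in the scene. Friction and masses are not known exactly. Their poses are not given: they have to be found in the camera images.
- tall_bottle: White bottle with a blue cap and blue label bands, 62 mm diameter, 135 mm high with the cap (41 mm diameter, fixed, from 117 mm up to the top). Straight body up to 85 mm, then shoulders sloping in to the cap. Can be lifted by the cap. Loose, about 0.25 kg. Origin at the centre of its underside, z up along its axis; round.
- brown_bottle: Dark brown bottle with a black cap and an orange label band, 48 mm diameter, 104 mm high with the cap (31 mm diameter, fixed, from 88 mm up to the top). Straight body up to 61 mm, then shoulders sloping in to the cap. Loose, about 0.12 kg. Origin at the centre of its underside, z up along its axis; round.
- yellow_cup: White sample cup with a fixed yellow lid, 66 mm high; lid 59 mm diameter, from 52 mm up to the top; the body below is slightly tapered, about 52 mm wide under the lid and narrower at the foot. Can be gripped across the lid. Loose, about 0.06 kg. Origin at the centre of its underside, z up along its axis; round.
- small_vial: Small white vial with a red cap, 24 mm diameter, 45 mm high (cap 21 mm diameter, the top 14 mm). Loose, about 0.03 kg. Origin at the centre of its underside, z up along its axis; round.
- mark_1: Leftmost (from the robot) of four like round marks (dark ring 66 mm across, grey inside) in a row, 85 mm apart, along a fixed white strip 100 mm deep, 420 mm long, 8 mm high, turned a little differently each time. Origin: mark's centre on the strip's top face, 8 mm above the worktop, where a thing's underside rests; x across the strip, away from the robot; y along the row, to the left; z up.
- mark_2: Like mark_1: number 2 from the robot's left.
- mark_3: Like mark_1: number 3 from the robot's left.
- mark_4: Like mark_1: number 4 from the robot's left.
- blue_stop: Blue end block fixed on one end of the strip, 80 mm across the strip, 16 mm along it, 24 mm high; origin at the centre of its underside. It stands 62.5 mm beyond the nearest mark: beside mark_1 or beside mark_4, changing from start to start; a grey block of the same shape is at the other end.
- white_pot: Small white sample pot with a white lid, 45 mm diameter, 48 mm high, that stands behind the four things. Not part of the job; loose, leave it alone. Origin at the centre of its underside, z up along its axis; round.
Mind the look-alikes: they are no part of the job. What is shaped like the brown_bottle but pink is not meant.

How it is judged (in metres and radians):
At the end, for the whole second after the job is handed in: Counted from the blue end block, the marks carry the tall white bottle, the brown bottle, the yellow-lidded cup and the small vial; each stands upright (within 0.1 rad) on the strip, its centre within 14 mm of its mark's centre, released and at rest; the white pot is within 20 mm of where it was (((horizontal distance between blue_stop and mark_1 below 0.12 m and horizontal distance between tall_bottle and mark_1 below 0.014 m and z of tall_bottle in the frame of mark_1 between -0.004 and 0.006 m and horizontal distance between brown_bottle and mark_2 below 0.014 m and z of brown_bottle in the frame of mark_2 between -0.004 and 0.006 m and horizontal distance between yellow_cup and mark_3 below 0.014 m and z of yellow_cup in the frame of mark_3 between -0.004 and 0.006 m and horizontal distance between small_vial and mark_4 below 0.014 m and z of small_vial in the frame of mark_4 between -0.004 and 0.006 m) or (horizontal distance between blue_stop and mark_4 below 0.12 m and horizontal distance between tall_bottle and mark_4 below 0.014 m and z of tall_bottle in the frame of mark_4 between -0.004 and 0.006 m and horizontal distance between brown_bottle and mark_3 below 0.014 m and z of brown_bottle in the frame of mark_3 between -0.004 and 0.006 m and horizontal distance between yellow_cup and mark_2 below 0.014 m and z of yellow_cup in the frame of mark_2 between -0.004 and 0.006 m and horizontal distance between small_vial and mark_1 below 0.014 m and z of small_vial in the frame of mark_1 between -0.004 and 0.006 m)) and angle between each of tall_bottle, brown_bottle, yellow_cup, small_vial's own z axis and vertical below 0.1 rad and linear speed of each of tall_bottle, brown_bottle, yellow_cup, small_vial below 0.02 m/s and angular speed of each of tall_bottle, brown_bottle, yellow_cup, small_vial below 0.2 rad/s and contact force between each of tall_bottle, brown_bottle, yellow_cup, small_vial and the fingers below 0.05 N and distance of white_pot from where it was at the start of the episode below 0.02 m); the robot touches nothing.
It fails at once if one of the four containers is tipped by more than 0.7 rad (angle between any of tall_bottle, brown_bottle, yellow_cup, small_vial's own z axis and vertical above 0.7 rad).
It fails at once if the white pot is moved by more than 20 mm or tipped by more than 0.5 rad (distance of white_pot from where it was at the start of the episode above 0.02 m or angle between white_pot's own z axis and vertical above 0.5 rad).
It also fails if it takes over 93 s, if anything falls off the work surface, if the arm or the gripper's body presses on something with over 40 N, if the wrist force passes 120 N, or if a joint passes its speed limit or range.

## Working session

There is one attempt and no reset: what is moved stays moved. The work goes in short steps, Python scripts to look and compute and a shell command to move; the robot and the scene stay as the last step left them, time stands still between calls to the robot, and variables do not carry over. Pictures are saved under pics/ and viewed, and the job is handed in when it is done.

```bash
mkdir -p pics
python3 - <<'E'
from cell import ctrl
import cv2,numpy as np
s=ctrl.read_state();print(s)
for n in ["scene","side","wrist"]:
    d=ctrl.get_image(n);cv2.imwrite(f"pics/{n}0.png",cv2.cvtColor(d["image"],cv2.COLOR_RGB2BGR))
    print(n,d["vertical_fov"],d["cx"],d["cy"]);print(np.round(d.get("extrinsics",d.get("hand_eye")),3))
    np.savez(f"pics/{n}0.npz",**d)
E
```

```text
{'clock': 0.0, 'qpos': array([-0.06583328,  0.62936678,  0.03843314,  1.51839284, -0.02702951,
        0.99630317, -0.01998479]), 'qd': array([-0.00160873, -0.00104026,  0.00166779,  0.00076099,  0.00012141,
       -0.00016436, -0.00139885]), 'tau': array([-1.11932164e-03, -5.63405585e+01,  1.22606792e+00, -1.93450052e+01,
        1.09587883e-02,  1.05136272e-02, -8.84369996e-06]), 'eef_pos': array([6.49356599e+02, 6.35180062e-02, 2.30367602e+02]), 'tool_rot': array([-3.13963991e+00, -2.47211956e-06,  1.57083532e+00]), 'force': array([-0.74980127,  0.61392318,  0.01865635]), 'torque': array([-0.01466184, -0.00721462, -0.04919002]), 'width': 85.35690900917935}
scene 52.13996568167599 253.03482413093298 189.36754193152413
[[ 8.63000e-01 -5.05000e-01 -2.50000e-02 -5.41457e+02]
 [-2.85000e-01 -4.47000e-01 -8.48000e-01  1.44699e+02]
 [ 4.17000e-01  7.39000e-01 -5.30000e-01  9.12461e+02]
 [ 0.00000e+00  0.00000e+00  0.00000e+00  1.00000e+00]]
side 43.12551258812702 261.83802351592647 192.17576673181264
[[ 9.990000e-01 -3.800000e-02  1.600000e-02 -5.759930e+02]
 [ 1.000000e-03 -3.630000e-01 -9.320000e-01  1.606000e+00]
 [ 4.100000e-02  9.310000e-01 -3.630000e-01  1.110487e+03]
 [ 0.000000e+00  0.000000e+00  0.000000e+00  1.000000e+00]]
wrist 68.35253485443215 253.79553246690014 191.5369076802577
[[ 0.00000e+00 -9.47000e-01 -3.21000e-01  8.35610e+01]
 [ 1.00000e+00  0.00000e+00 -1.00000e-03 -1.80000e-01]
 [ 1.00000e-03 -3.21000e-01  9.47000e-01 -1.43517e+02]
 [ 0.00000e+00  0.00000e+00  0.00000e+00  1.00000e+00]]
```

View pics/scene0.png

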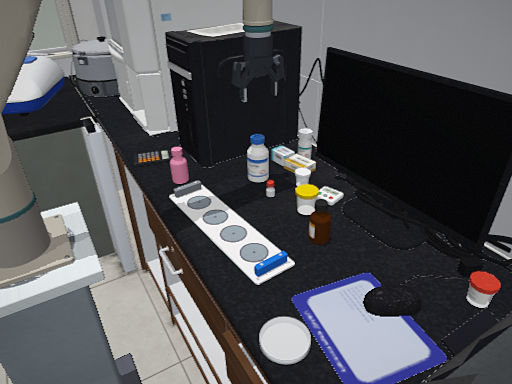

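View pics/side0.png

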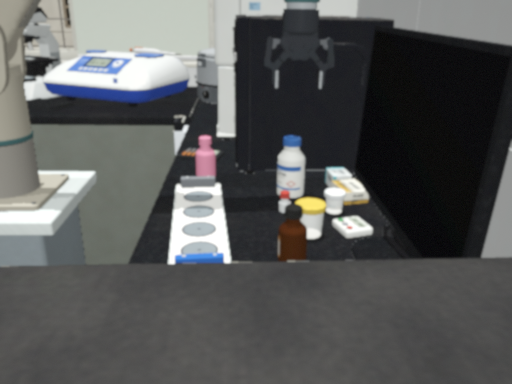

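View pics/wrist0.png

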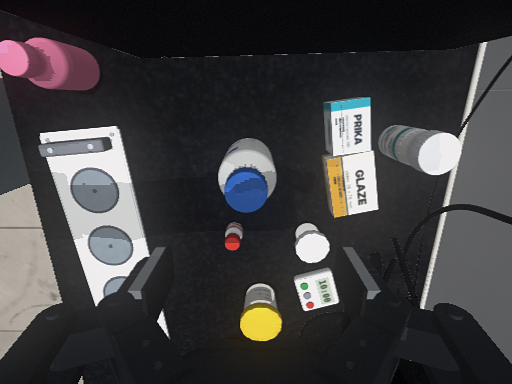

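Candidates (scene px): 
- **Tall bottle:** blue-capped bottle (258,158), not the grey/white-capped bottle (305,145). 
- **Brown bottle:** (320,225), not the pink one (180,165). 
- **Yellow cup:** (307,198). 
- **Vial:** red-capped (270,187), not the red-lidded jar (482,288). 
- **White pot:** (302,177), to be avoided. 

The blue block is at the near end (272,263), which is low y, so mark_4's side. Next I measure, with a close crop as a check.

```bash
cat > h.py <<'E'
import numpy as np,cv2
from scipy.spatial.transform import Rotation as R
def load(n): return dict(np.load(f"pics/{n}.npz"))
def T_wc(d,s=None):
    if "extrinsics" in d: return np.linalg.inv(d["extrinsics"])
    T=np.eye(4);T[:3,:3]=R.from_euler("xyz",s["tool_rot"]).as_matrix();T[:3,3]=s["eef_pos"]
    return T@d["hand_eye"]
def ray(d,T,uv,z):
    f=192/np.tan(np.radians(float(d["vertical_fov"]))/2)
    uv=np.atleast_2d(uv).astype(float)
    c=np.c_[(uv[:,0]-d["cx"])/f,(uv[:,1]-d["cy"])/f,np.ones(len(uv))]
    w=c@T[:3,:3].T; o=T[:3,3]
    return o+w*((z-o[2])/w[:,2])[:,None]
def cloud(d,T):
    f=192/np.tan(np.radians(float(d["vertical_fov"]))/2)
    v,u=np.mgrid[:384,:512]; z=d["z_map"]
    p=np.stack([(u-d["cx"])/f*z,(v-d["cy"])/f*z,z],-1)
    return p@T[:3,:3].T+T[:3,3]
def masks(img):
    h=cv2.cvtColor(img,cv2.COLOR_RGB2HSV).astype(int);H,S,V=h[...,0],h[...,1],h[...,2]
    return dict(blue=(H>100)&(H<125)&(S>150)&(V>60),yellow=(H>20)&(H<35)&(S>150)&(V>100),
      red=((H<8)|(H>172))&(S>150)&(V>80),brown=(H<18)&(S>120)&(V>20)&(V<140),gray=(S<60)&(V>85)&(V<190))
E
python3 - <<'E'
from h import *
s=dict(eef_pos=np.array([649.36,.06,230.37]),tool_rot=np.array([-3.1396,0,1.5708]))
for n in ["scene0","wrist0"]:
    d=load(n);T=T_wc(d,s);P=cloud(d,T);img=d["image"]
    print(n)
    for k,m in masks(img).items():
        m=m&(d["z_map"]>0)&(P[...,0]>350)&(P[...,0]<800)&(abs(P[...,1])<450)&(P[...,2]>2)&(P[...,2]<170)
        num,lab,st,c=cv2.connectedComponentsWithStats(m.astype(np.uint8))
        for i in range(1,num):
            if st[i,4]<25: continue
            q=P[lab==i]; 
            zt=np.percentile(q[:,2],97); top=q[q[:,2]>zt-4]
            tc=cv2.minEnclosingCircle(top[:,:2].astype(np.float32))
            print(k,np.round(c[i]),st[i,4],"mid",np.round((q.min(0)+q.max(0))/2),"ext",np.round(np.ptp(q,axis=0)),"ztop",round(float(zt)),"topc",np.round(tc[0]),round(tc[1]))
    if n=="scene0":
        cv2.imwrite("pics/crop.png",cv2.cvtColor(cv2.resize(img[110:285,150:360],None,fx=3.5,fy=3.4,interpolation=2),4))
E
```

```text
scene0
blue [257. 139.] 139 mid [671.  52.  90.] ext [ 93. 154.  88.] ztop 133 topc [645.  -2.] 22
blue [257. 161.] 41 mid [634. -18.  68.] ext [43. 38.  7.] ztop 71 topc [634. -15.] 26
blue [271. 263.] 361 mid [ 462. -360.   22.] ext [79. 21. 24.] ztop 32 topc [ 463. -361.] 40
yellow [295. 163.] 38 mid [757. -31.  28.] ext [22. 70.  6.] ztop 30 topc [759. -31.] 37
yellow [307. 191.] 272 mid [ 660. -220.   59.] ext [58. 56. 14.] ztop 65 topc [ 659. -219.] 30
red [270. 183.] 47 mid [ 622. -106.   35.] ext [19. 21. 17.] ztop 43 topc [ 622. -106.] 10
brown [320. 227.] 552 mid [ 613. -332.   44.] ext [44. 42. 85.] ztop 79 topc [ 615. -331.] 12
gray [166. 110.] 670 mid [518. 437.  93.] ext [ 79.  26. 153.] ztop 166 topc [526. 441.] 31
gray [258. 164.] 533 mid [684.  47.  59.] ext [145. 166. 114.] ztop 110 topc [641.  -7.] 16
gray [165. 154.] 37 mid [451. 281.   8.] ext [31. 74.  7.] ztop 12 topc [454. 279.] 36
gray [284. 160.] 204 mid [763.   3.  19.] ext [ 51. 126.  34.] ztop 34 topc [764.  40.] 34
gray [142. 155.] 34 mid [383. 310.  11.] ext [31. 43.  5.] ztop 13 topc [385. 309.] 20
gra
[... 2834 characters left out ...]
 -96.  21.] ext [22. 16. 29.] ztop 26 topc [620. -98.] 10
gray [311. 273.] 154 mid [ 736. -171.   10.] ext [55. 21. 13.] ztop 14 topc [ 736. -174.] 29
gray [113. 285.] 273 mid [ 434. -194.    9.] ext [40. 38.  4.] ztop 11 topc [ 434. -194.] 27
gray [323. 284.] 47 mid [ 752. -184.   17.] ext [13. 15.  2.] ztop 18 topc [ 751. -184.] 8
gray [259. 295.] 425 mid [ 658. -199.   28.] ext [47. 20. 50.] ztop 46 topc [ 658. -201.] 21
gray [307. 295.] 44 mid [ 728. -203.   18.] ext [11. 11.  4.] ztop 20 topc [ 729. -203.] 6
gray [326. 297.] 55 mid [ 759. -207.   17.] ext [12. 15.  3.] ztop 18 topc [ 759. -208.] 9
gray [165. 324.] 33 mid [ 504. -269.    6.] ext [ 7. 60.  5.] ztop 8 topc [ 504. -269.] 30
```

View pics/crop.png

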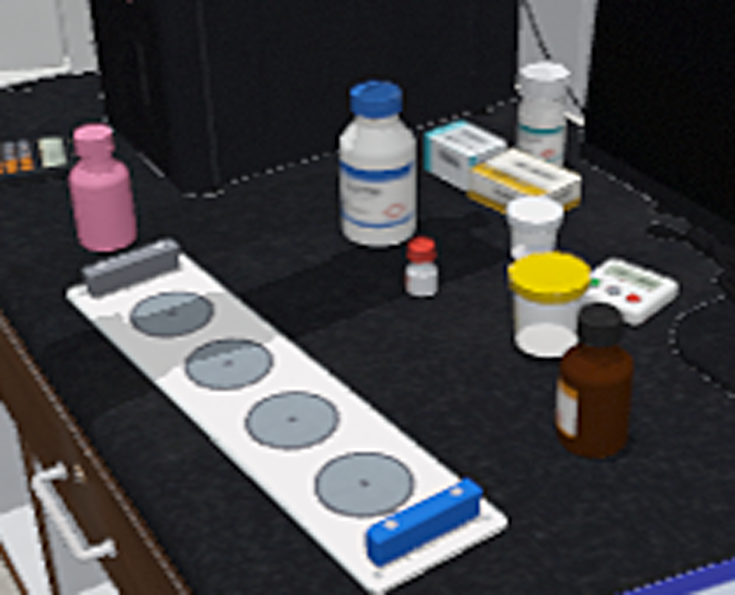

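The crop confirms the choices: the blue-capped bottle, red vial, yellow cup and brown bottle are clearly told apart from the pink bottle and the white pot. The blue block is beside the mark nearest the camera, so tall→m4, brown→m3, cup→m2, vial→m1. I start with the tall bottle, gripped by its cap.

```bash
python3 -m jog '1 -8 0 0 0 0 1; 1 -8 30 0 0 0 1; 1 -8 60 0 0 0 1; 1 -8 90 0 0 0 1; 1 -8 110 0 0 0 1; 1 -8 119 0 0 0 1; 1 -8 119 0 0 0 1; 1 -8 119 0 0 0 1'
python3 - <<'E'
from cell import ctrl
import cv2
d=ctrl.get_image("scene");cv2.imwrite("pics/s1.png",cv2.cvtColor(cv2.resize(d["image"][60:285,150:390],None,fx=2.5,fy=2.5),4))
E
```

```text
clock: 1.15
eef_pos: [642.7, 1.1, 113.3]
tool_rot: [3.14, -0.0, 1.571]
force: [-0.4, -0.6, -0.2]
width: 85.3
```

View pics/s1.png

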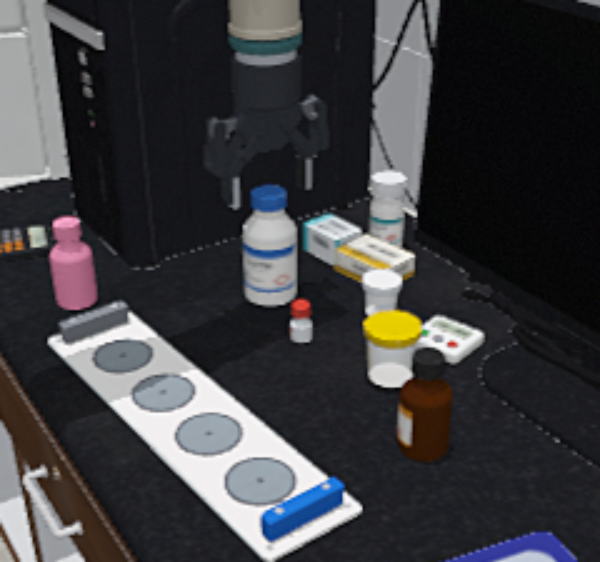

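The tips at (237,205) and (308,188) straddle the cap at (268,198). I go slightly lower and close.

```bash
python3 -m jog '0 0 3 0 0 0 1; 0 0 3 0 0 0 -1; 0 0 3 0 0 0 -1; 0 0 3 0 0 0 -1; 0 0 3 0 0 0 -1; 0 0 3 0 0 0 -1; 0 0 3 0 0 0 -1; 0 0 3 0 0 0 -1'; python3 -m jog '0 0 -5 0 0 0 -1; 0 0 -20 0 0 0 -1; 0 0 -40 0 0 0 -1; 0 0 -50 0 0 0 -1; 0 0 -50 0 0 0 -1'
python3 - <<'E'
from cell import ctrl
import cv2
d=ctrl.get_image("scene");cv2.imwrite("pics/s2.png",cv2.cvtColor(cv2.resize(d["image"][60:285,150:390],None,fx=2.5,fy=2.5),4))
E
```

```text
clock: 2.2
eef_pos: [642.2, 1.0, 110.0]
tool_rot: [3.141, -0.0, 1.571]
force: [-2.2, -0.2, 5.8]
width: 40.3
clock: 2.82
eef_pos: [642.6, 1.0, 160.3]
tool_rot: [3.14, -0.0, 1.571]
force: [1.6, -0.2, -2.8]
width: 40.6
```

View pics/s2.png

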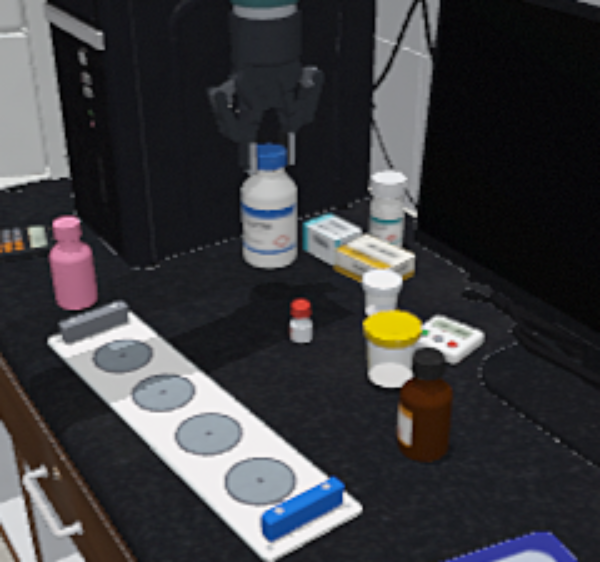

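Lifted cleanly and upright. I carry it around to mark 4.

```bash
python3 -m jog '0 -25 -15 0 0 0 -1; 0 -60 -20 0 0 0 -1; 0 -100 -20 0 0 0 -1; -30 -140 -20 0 0 0 -1; -60 -170 -20 0 0 0 -1; -90 -186 -20 0 0 0 -1; -130 -186 -20 0 0 0 -1; -170 -186 -20 0 0 0 -1'; python3 -m jog '-40 0 0 0 0 0 -1; -80 0 0 0 0 0 -1; -110 0 0 0 0 0 -1; -122 0 0 0 0 0 -1; -122 0 0 0 0 0 -1;-122 0 0 0 0 0 -1'
cat > look.py <<'E'
from cell import ctrl
from h import *
import sys
n=sys.argv[1]
s=ctrl.read_state();d=ctrl.get_image("wrist");e=ctrl.get_image("scene")
np.savez(f"pics/w{n}.npz",**d);np.savez(f"pics/s{n}.npz",**e)
cv2.imwrite(f"pics/p{n}.png",cv2.cvtColor(np.hstack([cv2.resize(d["image"],(400,300)),cv2.resize(e["image"][60:300,100:400],(375,300))]),4))
print("tcp",np.round(s["eef_pos"],1),np.round(s["tool_rot"],3))
for nm,d in (("w",d),("s",e)):
    T=T_wc(d,s);P=cloud(d,T)
    for k,m in masks(d["image"]).items():
        m=m&(d["z_map"]>0)&(P[...,0]>350)&(P[...,0]<720)&(P[...,1]>-450)&(P[...,1]<80)&(P[...,2]>2)&(P[...,2]<170)
        num,lab,st,c=cv2.connectedComponentsWithStats(m.astype(np.uint8))
        for i in range(1,num):
            if st[i,4]<45: continue
            q=P[lab==i];zt=np.percentile(q[:,2],97); top=q[q[:,2]>zt-4]
            tc=cv2.minEnclosingCircle(top[:,:2].astype(np.float32))
            print(nm,k,np.round(c[i]),st[i,4],"ztop",round(float(zt)),"topc",np.round(tc[0]),round(tc[1]))
E
python3 look.py 3
```

```text
clock: 3.88
eef_pos: [455.6, -169.9, 179.0]
tool_rot: [-3.141, -0.0, 1.571]
force: [0.8, -0.4, -1.9]
width: 40.5
clock: 4.62
eef_pos: [456.2, -288.9, 179.0]
tool_rot: [-3.141, -0.002, 1.573]
force: [-0.8, -0.2, -3.0]
width: 40.2
tcp [ 456.2 -288.9  179. ] [-3.141e+00 -2.000e-03  1.573e+00]
w yellow [483. 106.] 3430 ztop 67 topc [ 658. -214.] 29
w brown [402. 212.] 1842 ztop 81 topc [ 610. -320.] 14
w gray [237.  18.] 2416 ztop 11 topc [ 439. -124.] 33
w gray [244. 103.] 2241 ztop 11 topc [ 447. -208.] 33
w gray [505.  70.] 57 ztop 16 topc [ 712. -180.] 4
w gray [248.  84.] 52 ztop 11 topc [ 448. -193.] 6
w gray [437. 103.] 852 ztop 47 topc [ 642. -211.] 19
w gray [443. 124.] 56 ztop 57 topc [ 633. -225.] 9
w gray [253. 190.] 4071 ztop 169 topc [ 455. -285.] 25
w gray [386. 197.] 509 ztop 46 topc [ 606. -315.] 21
s blue [251. 210.] 85 ztop 142 topc [ 448. -308.] 25
s blue [270. 263.] 362 ztop 32 topc [ 463. -363.] 40
s yellow [307. 191.] 271 ztop 65 topc [ 659. -218.] 30
s red [270. 183.] 46 ztop 43 topc [ 621. -105.] 10
s brown [321. 226.] 549 ztop 78 topc [ 611. -331.] 13
s gray [300. 178.] 64 ztop 43 topc [ 712. -118.] 12
s gray [187. 189.] 242 ztop 32 topc [428.  17.] 39
s gray [248. 219.] 1277 ztop 166 topc [ 456. -295.] 27
s gray [199. 202.] 259 ztop 9 topc [434. -41.] 34
s gray [307. 202.] 129 ztop 49 topc [ 651. -231.] 22
s gray [215. 217.] 306 ztop 9 topc [ 441. -126.] 34
s gray [312. 231.] 50 ztop 42 topc [ 594. -326.] 8
s gray [254. 252.] 456 ztop 9 topc [ 462. -298.] 40
```

View pics/p3.png

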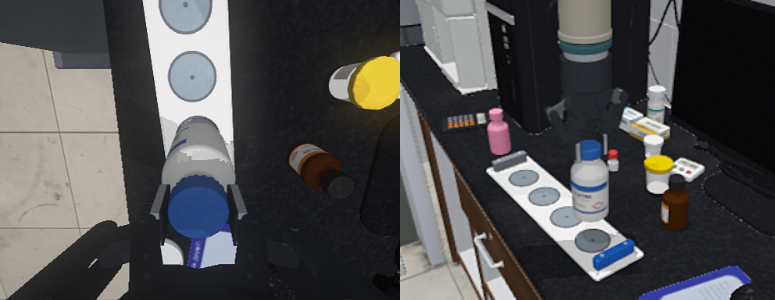

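Mark 3 reads (447,-208) and mark 2 (439,-124) from the wrist, which puts mark 4 at (455,-292.5). I lower the bottle.

```bash
python3 -m jog '0 0 0 0 0 0 -1; 0 0 0 0 0 0 -1'; python3 -m jog '-1 -1 15 0 0 0 -1; -1 -1 30 0 0 0 -1; -1 -1 45 0 0 0 -1; -1 -1 52 0 0 0 -1; -1 -1 57 0 0 0 -1; -1 -1 57 0 0 0 -1;-1 -1 57 0 0 0 -1'
```

```text
clock: 4.97
eef_pos: [456.1, -290.5, 179.4]
tool_rot: [3.142, -0.0, 1.571]
force: [0.0, 0.4, -3.2]
width: 40.2
clock: 5.85
eef_pos: [455.3, -292.2, 122.7]
tool_rot: [3.141, 0.0, 1.571]
force: [-0.8, 0.3, -2.3]
width: 40.4
```

```bash
python3 -m jog '0 0 2 0 0 0 -1; 0 0 3 0 0 0 -1; 0 0 4 0 0 0 -1; 0 0 4 0 0 0 -1'
```

```text
clock: 6.35
eef_pos: [455.0, -291.9, 118.2]
tool_rot: [-3.141, -0.0, 1.571]
force: [0.9, -0.3, -2.0]
width: 40.5
```

```bash
python3 -m jog '0 0 1 0 0 0 -1; 0 0 1 0 0 0 -1'; python3 -m jog '0 0 0 0 0 0 -0.5; 0 0 0 0 0 0 0; 0 0 0 0 0 0 0.5; 0 0 0 0 0 0 1; 0 0 0 0 0 0 1; 0 0 0 0 0 0 1'
```

```text
clock: 6.6
eef_pos: [455.1, -292.2, 118.1]
tool_rot: [3.141, 0.0, 1.571]
force: [-1.5, 1.3, 5.0]
width: 40.6
clock: 7.35
eef_pos: [455.0, -292.0, 117.3]
tool_rot: [-3.142, -0.0, 1.571]
force: [-1.0, -0.6, 0.6]
width: 85.6
```

```bash
python3 -m jog '0 0 -30 0 0 0 1; 0 0 -60 0 0 0 1; 0 0 -95 0 0 0 1; 0 0 -125 0 0 0 1; -10 40 -125 0 0 0 1; -20 80 -125 0 0 0 1; -30 120 -125 0 0 0 1; -35 155 -125 0 0 0 1'; python3 -m jog '0 0 0 0 0 0 1; 0 0 0 0 0 0 1'; python3 look.py 4
```

```text
clock: 8.35
eef_pos: [611.2, -327.5, 242.0]
tool_rot: [-3.142, 0.0, 1.57]
force: [1.2, -0.5, -0.5]
width: 85.7
clock: 8.6
eef_pos: [608.9, -327.0, 241.8]
tool_rot: [-3.14, -0.0, 1.57]
force: [-0.6, -0.1, -0.2]
width: 85.0
tcp [ 608.9 -327.   241.8] [-3.14 -0.    1.57]
w blue [ 77. 153.] 1491 ztop 144 topc [ 455. -291.] 20
w blue [141. 185.] 621 ztop 34 topc [ 460. -352.] 40
w blue [167. 238.] 164 ztop 5 topc [ 483. -450.] 33
w yellow [301.  65.] 2634 ztop 67 topc [ 658. -214.] 29
w brown [259. 160.] 708 ztop 77 topc [ 614. -322.] 17
w gray [108.   9.] 223 ztop 11 topc [ 440. -140.] 28
w gray [122.  64.] 533 ztop 11 topc [ 447. -208.] 33
w gray [342.  56.] 114 ztop 15 topc [ 715. -198.] 21
w gray [126. 137.] 3284 ztop 115 topc [ 456. -290.] 21
w gray [259. 146.] 95 ztop 47 topc [ 614. -307.] 18
s blue [252. 205.] 262 ztop 142 topc [ 457. -295.] 19
s blue [252. 234.] 76 ztop 81 topc [ 449. -311.] 24
s blue [271. 263.] 363 ztop 32 topc [ 462. -357.] 39
s yellow [307. 191.] 273 ztop 65 topc [ 660. -218.] 30
s red [270. 183.] 46 ztop 43 topc [ 622. -106.] 10
s brown [321. 227.] 548 ztop 79 topc [ 615. -329.] 14
s gray [300. 178.] 61 ztop 41 topc [ 714. -113.] 17
s gray [187. 189.] 243 ztop 31 topc [429.  16.] 40
s gray [271. 191.] 60 ztop 27 topc [ 623. -112.] 7
s gray [199. 202.] 261 ztop 9 topc [434. -41.] 34
s gray [307. 202.] 131 ztop 49 topc [ 654. -229.] 24
s gray [215. 217.] 307 ztop 9 topc [ 440. -125.] 34
s gray [249. 238.] 1298 ztop 115 topc [ 456. -298.] 18
s gray [312. 231.] 50 ztop 42 topc [ 595. -325.] 9
```

View pics/p4.png

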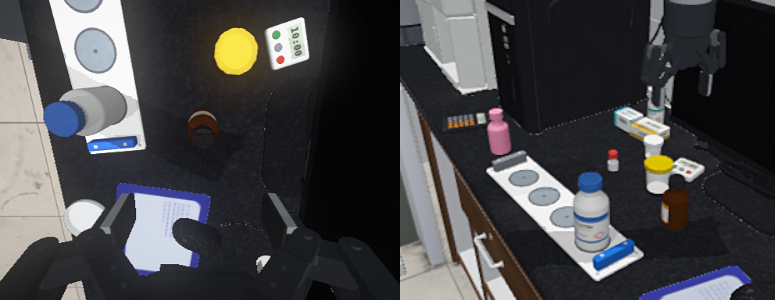

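The tall bottle stands at (455,-291) against mark 4 at (455,-292.5). Both views agree. Next is the brown bottle's cap centre.

Run:
```python
from h import *
s=dict(eef_pos=np.array([608.9,-327,241.8]),tool_rot=np.array([-3.14,0,1.57]))
d=load("w4");P=cloud(d,T_wc(d,s));q=P[(d["z_map"]>0)&(abs(P[...,2]-103)<7)&(abs(P[...,0]-614)<50)&(abs(P[...,1]+325)<50)]
print(len(q),cv2.minEnclosingCircle(q[:,:2].astype(np.float32)),np.median(q,axis=0),np.percentile(q,[2,98],axis=0))
```

```text
633 ((613.8053588867188, -322.9315185546875), 14.737894058227539) [ 613.70962497 -321.7558225   104.4545418 ] [[ 601.2683137  -335.79436457   98.38879904]
 [ 626.61463775 -309.11519818  106.00172633]]
```

```bash
python3 -m jog '3 4 20 0 0 0 1; 3 4 50 0 0 0 1; 3 4 80 0 0 0 1; 3 4 110 0 0 0 1; 3 4 140 0 0 0 1; 3 4 158 0 0 0 1; 3 4 158 0 0 0 1; 3 4 158 0 0 0 1'; python3 -m jog '0 0 0 0 0 0 0; 0 0 0 0 0 0 -1; 0 0 0 0 0 0 -1; 0 0 0 0 0 0 -1; 0 0 0 0 0 0 -1; 0 0 0 0 0 0 -1; 0 0 0 0 0 0 -1'
```

```text
clock: 9.7
eef_pos: [614.7, -324.3, 85.3]
tool_rot: [3.14, 0.001, 1.571]
force: [0.2, 0.3, 0.1]
width: 85.6
clock: 10.58
eef_pos: [614.8, -324.3, 85.1]
tool_rot: [3.14, 0.001, 1.571]
force: [0.3, 0.1, 5.6]
width: 28.7
```

```bash
python3 -m jog '0 0 -5 0 0 0 -1; 0 0 -20 0 0 0 -1; 0 0 -40 0 0 0 -1; 0 0 -60 0 0 0 -1; 0 0 -60 0 0 0 -1'; python3 look.py 5 | grep brown
```

```text
clock: 11.2
eef_pos: [615.6, -324.9, 147.3]
tool_rot: [3.137, 0.002, 1.571]
force: [0.1, 0.1, -1.8]
width: 28.9
w brown [254. 177.] 166 ztop 79 topc [ 614. -309.] 19
w brown [254. 213.] 2616 ztop 141 topc [ 615. -322.] 15
s brown [322. 205.] 583 ztop 139 topc [ 613. -332.] 14
```

View pics/p5.png

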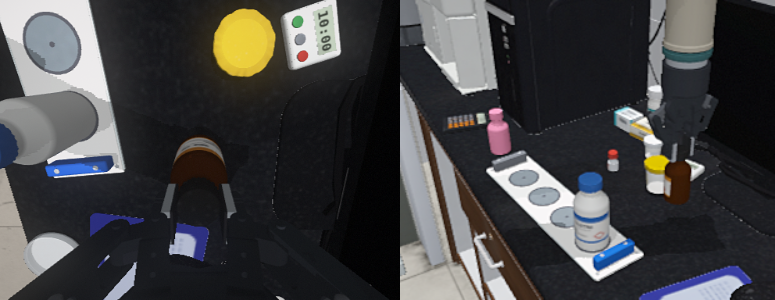

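Brown is held upright. I route it to mark 3 around the tall bottle and the cup.

```bash
python3 -m jog '0 -20 -15 0 0 0 -1; 0 -50 -15 0 0 0 -1; 20 -70 -15 0 0 0 -1; 50 -75 -15 0 0 0 -1; 80 -80 -15 0 0 0 -1; 105 -90 -15 0 0 0 -1; 115 -120 -15 0 0 0 -1; 115 -150 -15 0 0 0 -1'; python3 -m jog '0 -12 0 0 0 0 -1; 0 -17 0 0 0 0 -1; 0 -17 0 0 0 0 -1;0 -17 0 0 0 0 -1'
```

```text
clock: 12.3
eef_pos: [462.8, -207.3, 158.6]
tool_rot: [-3.14, -0.001, 1.573]
force: [-0.2, -0.8, -1.4]
width: 28.5
clock: 12.8
eef_pos: [448.1, -209.1, 159.3]
tool_rot: [3.141, 0.0, 1.571]
force: [0.1, 0.0, -2.1]
width: 28.4
```

```bash
python3 -m jog '-1 -1 20 0 0 0 -1; -1 -1 40 0 0 0 -1; -1 -1 54 0 0 0 -1; -1 -1 60 0 0 0 -1; -1 -1 63 0 0 0 -1; -1 -1 65 0 0 0 -1;-1 -1 65 0 0 0 -1'; python3 -m jog '0 0 1 0 0 0 -1; 0 0 1 0 0 0 -1'
```

```text
clock: 13.68
eef_pos: [446.2, -210.1, 94.6]
tool_rot: [3.141, 0.0, 1.571]
force: [-0.6, -1.1, -2.2]
width: 28.8
clock: 13.92
eef_pos: [446.1, -210.0, 93.5]
tool_rot: [3.141, 0.0, 1.571]
force: [-0.4, 0.4, -0.8]
width: 28.9
```

```bash
python3 -m jog '0 0 1 0 0 0 -1; 0 0 1 0 0 0 -1'; python3 -m jog '0 0 0 0 0 0 -0.5; 0 0 0 0 0 0 0; 0 0 0 0 0 0 0.5; 0 0 0 0 0 0 1; 0 0 0 0 0 0 1; 0 0 0 0 0 0 1'; python3 -m jog '0 0 -30 0 0 0 1; 0 0 -60 0 0 0 1; 0 0 -90 0 0 0 1; 0 0 -120 0 0 0 1; 0 40 -130 0 0 0 1; 0 80 -130 0 0 0 1; 0 120 -130 0 0 0 1; -4 160 -130 0 0 0 1'; python3 -m jog '0 50 0 0 0 0 1; 0 50 0 0 0 0 1; 0 50 0 0 0 0 1'; python3 look.py 6
```

```text
clock: 14.18
eef_pos: [446.2, -210.1, 93.0]
tool_rot: [3.141, 0.0, 1.571]
force: [-1.1, 0.0, 6.3]
width: 28.7
clock: 14.92
eef_pos: [446.0, -210.0, 92.2]
tool_rot: [-3.142, -0.0, 1.571]
force: [0.6, 1.0, -0.1]
width: 85.5
clock: 15.92
eef_pos: [607.2, -213.5, 222.2]
tool_rot: [-3.141, -0.0, 1.571]
force: [-0.0, -0.5, 0.6]
width: 85.6
clock: 16.3
eef_pos: [655.0, -214.0, 221.5]
tool_rot: [-3.14, -0.0, 1.571]
force: [-0.2, 0.5, 0.6]
width: 85.5
tcp [ 655.  -214.   221.5] [-3.14  -0.     1.571]
w blue [117. 264.] 591 ztop 34 topc [ 460. -353.] 36
w blue [ 40. 278.] 1139 ztop 144 topc [ 455. -291.] 20
w yellow [257. 175.] 2093 ztop 67 topc [ 658. -214.] 29
w red [221.  66.] 310 ztop 46 topc [ 620. -101.] 10
w brown [ 80. 158.] 112 ztop 63 topc [ 458. -197.] 16
w gray [52. 17.] 2032 ztop 11 topc [432. -39.] 34
w gray [ 99. 222.] 4184 ztop 118 topc [ 456. -289.] 19
w gray [72. 88.] 2589 ztop 11 topc [ 439. -124.] 34
w gray [229.  72.] 89 ztop 23 topc [ 620. -101.] 12
w gray [ 41. 122.] 113 ztop 10 topc [ 410. -161.] 39
w gray [302. 147.] 71 ztop 16 topc [ 719. -196.] 22
w gray [ 93. 153.] 833 ztop 53 topc [ 457. -197.] 18
w gray [116. 152.] 246 ztop 10 topc [ 464. -206.] 29
s blue [252. 205.] 264 ztop 142 topc [ 456. -295.] 20
s blue [252. 235.] 73 ztop 81 topc [ 448. -308.] 27
s blue [270. 263.] 356 ztop 32 topc [ 462. -358.] 39
s yellow [307. 191.] 272 ztop 65 topc [ 661. -220.] 30
s red [270. 183.] 47 ztop 43 topc [ 622. -106.] 10
s brown [231. 221.] 445 ztop 88 topc [ 447. -218.] 12
s gray [300. 178.] 64 ztop 42 topc [ 714. -113.] 15
s gray [187. 189.] 260 ztop 32 topc [427.  18.] 40
s gray [271. 191.] 60 ztop 25 topc [ 620. -108.] 8
s gray [199. 202.] 261 ztop 9 topc [433. -42.] 33
s gray [308. 202.] 142 ztop 49 topc [ 653. -230.] 24
s gray [242. 235.] 1244 ztop 115 topc [ 456. -297.] 18
```

View pics/p6.png

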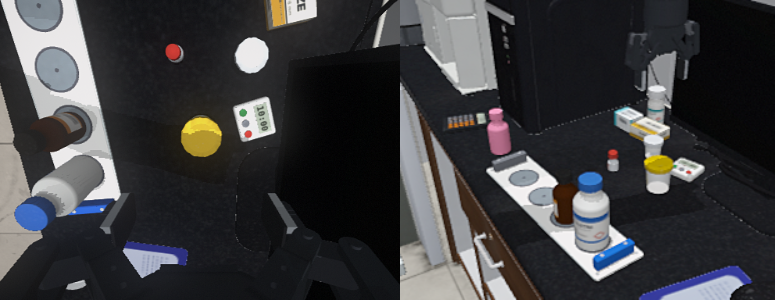

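Brown stands on mark 3. Next is the cup at (658,-214), gripped across the lid.

```bash
python3 -m jog '-1 2 30 0 0 0 1; -1 2 60 0 0 0 1; -1 2 90 0 0 0 1; -1 2 120 0 0 0 1; -1 2 120 0 0 0 1; -1 2 120 0 0 0 1'
```

```text
clock: 17.15
eef_pos: [658.5, -215.5, 103.9]
tool_rot: [3.14, 0.001, 1.57]
force: [1.2, 0.6, -0.2]
width: 85.5
```

```bash
python3 -m jog '1 0 20 0 0 0 1; 1 0 40 0 0 0 1; 1 0 55 0 0 0 1; 1 0 68 0 0 0 1; 1 0 68 0 0 0 1'; python3 -m jog '0 0 0 0 0 0 0; 0 0 0 0 0 0 -1; 0 0 0 0 0 0 -1; 0 0 0 0 0 0 -1; 0 0 0 0 0 0 -1; 0 0 0 0 0 0 -1'
```

```text
clock: 17.77
eef_pos: [657.0, -213.6, 32.6]
tool_rot: [-3.139, -0.001, 1.571]
force: [0.9, 0.2, -0.1]
width: 85.2
clock: 18.52
eef_pos: [658.9, -214.3, 35.5]
tool_rot: [3.139, 0.001, 1.571]
force: [-0.3, 0.7, 6.3]
width: 57.1
```

```bash
python3 -m jog '0 0 -5 0 0 0 -1; 0 0 -20 0 0 0 -1; 0 0 -40 0 0 0 -1; 0 0 -60 0 0 0 -1; 0 0 -60 0 0 0 -1'; python3 look.py 7 | grep yellow
```

```text
clock: 19.15
eef_pos: [659.8, -214.6, 97.4]
tool_rot: [3.137, 0.001, 1.571]
force: [0.3, 0.3, -0.4]
width: 57.4
w yellow [254. 275.] 10128 ztop 129 topc [ 659. -215.] 30
s yellow [310. 171.] 238 ztop 126 topc [ 659. -220.] 31
```

View pics/p7.png

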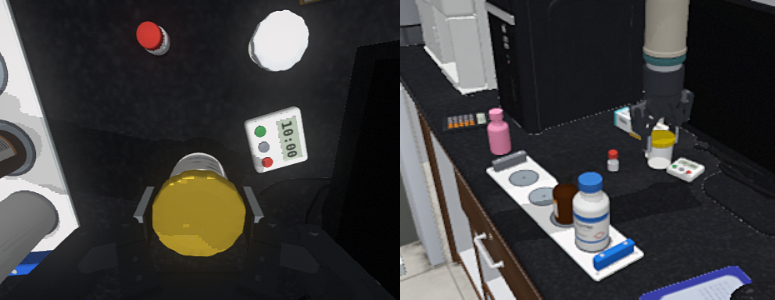

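```bash
python3 -m jog '0 -30 -15 0 0 0 -1; 10 -65 -15 0 0 0 -1; 40 -95 -15 0 0 0 -1; 65 -120 -15 0 0 0 -1; 85 -145 -15 0 0 0 -1; 91 -175 -15 0 0 0 -1; 91 -205 -15 0 0 0 -1; 91 -219 -15 0 0 0 -1'; python3 -m jog '0 0 0 0 0 0 -1; 0 0 0 0 0 0 -1; 0 0 0 0 0 0 -1'
```

```text
clock: 20.25
eef_pos: [436.9, -122.8, 108.9]
tool_rot: [-3.139, -0.0, 1.57]
force: [-0.1, -0.5, -0.4]
width: 57.2
clock: 20.62
eef_pos: [440.3, -123.1, 109.3]
tool_rot: [3.14, 0.0, 1.571]
force: [0.0, -0.3, -1.9]
width: 56.9
```

Placed TCP height should be 35.5 + 8 ≈ 43.5.

```bash
python3 -m jog '-1 -1 20 0 0 0 -1; -1 -1 40 0 0 0 -1; -1 -1 54 0 0 0 -1; -1 -1 60 0 0 0 -1; -1 -1 63 0 0 0 -1; -1 -1 64 0 0 0 -1;-1 -1 64 0 0 0 -1'; python3 -m jog '0 0 1 0 0 0 -1; 0 0 2 0 0 0 -1; 0 0 2 0 0 0 -1'
```

```text
clock: 21.5
eef_pos: [438.3, -124.0, 45.6]
tool_rot: [3.141, 0.0, 1.571]
force: [-0.1, -0.3, -0.6]
width: 57.2
clock: 21.88
eef_pos: [438.2, -124.0, 43.4]
tool_rot: [3.141, 0.0, 1.571]
force: [-0.4, -1.0, 0.9]
width: 57.1
```

```bash
python3 -m jog '0 0 1 0 0 0 -1; 0 0 1 0 0 0 -1'; python3 -m jog '0 0 0 0 0 0 -0.5; 0 0 0 0 0 0 0; 0 0 0 0 0 0 0.5; 0 0 0 0 0 0 1; 0 0 0 0 0 0 1; 0 0 0 0 0 0 1'; python3 -m jog '0 0 -30 0 0 0 1; 0 0 -60 0 0 0 1; 0 0 -90 0 0 0 1; 0 0 -120 0 0 0 1; 5 40 -140 0 0 0 1; 10 80 -140 0 0 0 1; 20 120 -140 0 0 0 1; 23 160 -140 0 0 0 1'; python3 -m jog '0 22 0 0 0 0 1; 0 22 0 0 0 0 1; 0 22 0 0 0 0 1'; python3 look.py 8
```

```text
clock: 22.12
eef_pos: [438.2, -124.0, 43.3]
tool_rot: [3.141, 0.0, 1.571]
force: [-2.1, 1.1, 14.1]
width: 56.9
clock: 22.88
eef_pos: [438.0, -124.0, 42.2]
tool_rot: [-3.141, -0.0, 1.571]
force: [0.4, 0.0, 0.7]
width: 85.5
clock: 23.88
eef_pos: [599.1, -100.0, 182.2]
tool_rot: [-3.141, -0.001, 1.572]
force: [1.2, 0.1, -0.5]
width: 85.2
clock: 24.25
eef_pos: [618.6, -101.2, 181.8]
tool_rot: [-3.139, -0.0, 1.57]
force: [0.1, -0.6, 0.5]
width: 85.1
tcp [ 618.6 -101.2  181.8] [-3.139 -0.     1.57 ]
w blue [ 89. 381.] 125 ztop 133 topc [ 461. -274.] 8
w yellow [ 68. 211.] 2547 ztop 75 topc [ 438. -124.] 30
w red [255. 179.] 313 ztop 46 topc [ 619. -101.] 10
w brown [255. 174.] 96 ztop 46 topc [ 619. -100.] 10
w brown [107. 265.] 206 ztop 64 topc [ 453. -198.] 20
w brown [ 94. 281.] 803 ztop 86 topc [ 448. -208.] 16
w gray [122.  77.] 137 ztop 9 topc [479.  -2.] 50
w gray [49. 49.] 1452 ztop 34 topc [426.  24.] 39
w gray [72. 61.] 218 ztop 12 topc [427.  21.] 40
w gray [ 82. 115.] 3015 ztop 11 topc [432. -39.] 34
w gray [147. 195.] 219 ztop 9 topc [ 492. -127.] 73
w gray [ 51. 163.] 72 ztop
[... 270 characters left out ...]
20. -195.] 21
w gray [118. 249.] 1076 ztop 53 topc [ 452. -198.] 21
w gray [176. 320.] 62 ztop 8 topc [ 507. -319.] 51
w gray [101. 372.] 490 ztop 123 topc [ 461. -282.] 12
s blue [252. 206.] 265 ztop 142 topc [ 456. -294.] 20
s blue [252. 235.] 73 ztop 80 topc [ 448. -309.] 26
s blue [270. 263.] 360 ztop 32 topc [ 462. -359.] 40
s yellow [213. 198.] 291 ztop 73 topc [ 440. -129.] 29
s red [270. 183.] 46 ztop 44 topc [ 620. -104.] 11
s brown [231. 221.] 447 ztop 88 topc [ 447. -216.] 13
s gray [300. 179.] 66 ztop 42 topc [ 714. -115.] 18
s gray [187. 189.] 259 ztop 31 topc [428.  16.] 38
s gray [271. 192.] 53 ztop 27 topc [ 622. -110.] 7
s gray [237. 231.] 1378 ztop 114 topc [ 456. -297.] 19
```

View pics/p8.png

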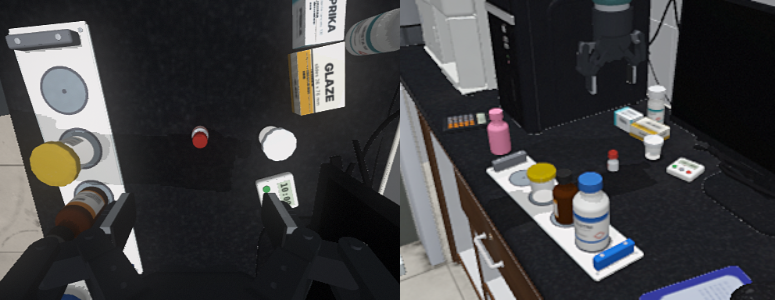

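The cup is at (438,-124), on mark 2. Next is the vial at (619.5,-101).

```bash
python3 -m jog '0 0 30 0 0 0 1; 0 0 60 0 0 0 1; 0 0 90 0 0 0 1; 0 0 120 0 0 0 1; 0 0 145 0 0 0 1; 0 0 160 0 0 0 1; 0 0 168 0 0 0 1; 0 0 168 0 0 0 1'; python3 -m jog '0 0 0 0 0 0 0; 0 0 0 0 0 0 -0.3; 0 0 0 0 0 0 -1; 0 0 0 0 0 0 -1; 0 0 0 0 0 0 -1; 0 0 0 0 0 0 -1; 0 0 0 0 0 0 -1'
```

```text
clock: 25.35
eef_pos: [620.0, -101.0, 14.4]
tool_rot: [-3.142, -0.0, 1.571]
force: [-0.2, -0.8, 0.4]
width: 85.1
clock: 26.22
eef_pos: [620.3, -101.0, 14.9]
tool_rot: [3.141, 0.0, 1.571]
force: [-0.6, 0.4, 5.9]
width: 19.9
```

```bash
python3 -m jog '0 0 -5 0 0 0 -1; 0 0 -20 0 0 0 -1; 0 0 -40 0 0 0 -1; 0 0 -60 0 0 0 -1; 0 0 -70 0 0 0 -1; 0 0 -70 0 0 0 -1'; python3 look.py 9 | grep red
```

```text
clock: 26.98
eef_pos: [620.8, -101.0, 85.6]
tool_rot: [3.139, 0.0, 1.571]
force: [-0.7, -0.6, -0.1]
width: 20.4
w red [254. 273.] 1584 ztop 116 topc [ 620. -100.] 10
```

View pics/p9.png

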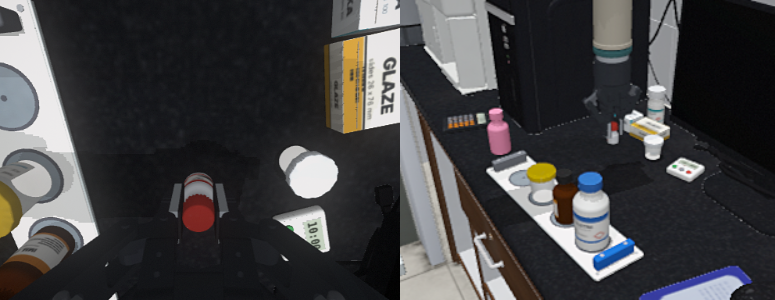

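```bash
python3 -m jog '20 -20 -10 0 0 0 -1; 45 -50 -10 0 0 0 -1; 60 -85 -10 0 0 0 -1; 62 -115 -10 0 0 0 -1; 62 -145 -10 0 0 0 -1; 62 -170 -10 0 0 0 -1; 62 -189 -10 0 0 0 -1; 62 -189 -10 0 0 0 -1'; python3 -m jog '0 0 0 0 0 0 -1; 0 0 0 0 0 0 -1; 0 0 0 0 0 0 -1'
```

```text
clock: 28.08
eef_pos: [429.2, -39.0, 93.9]
tool_rot: [-3.139, -0.0, 1.571]
force: [0.1, 0.3, -0.4]
width: 20.3
clock: 28.45
eef_pos: [431.6, -38.9, 94.2]
tool_rot: [3.141, -0.0, 1.571]
force: [0.3, -0.7, -1.0]
width: 20.3
```

Target TCP height is about 14.7 + 8 ≈ 22.7.

```bash
python3 -m jog '0 0 20 0 0 0 -1; 0 0 40 0 0 0 -1; 0 0 58 0 0 0 -1; 0 0 65 0 0 0 -1; 0 0 68 0 0 0 -1; 0 0 70 0 0 0 -1; 0 0 70 0 0 0 -1'; python3 -m jog '0 0 1 0 0 0 -1; 0 0 2 0 0 0 -1; 0 0 2 0 0 0 -1'
```

```text
clock: 29.32
eef_pos: [431.0, -39.2, 24.3]
tool_rot: [-3.141, 0.0, 1.57]
force: [0.2, 0.3, 0.5]
width: 20.0
clock: 29.7
eef_pos: [431.3, -38.9, 22.9]
tool_rot: [3.141, 0.001, 1.571]
force: [0.4, -0.1, 6.2]
width: 19.8
```

Contact (6 N). I release and back off for a check.

```bash
python3 -m jog '0 0 0 0 0 0 -0.7; 0 0 0 0 0 0 -0.3; 0 0 0 0 0 0 0.2; 0 0 0 0 0 0 1; 0 0 0 0 0 0 1; 0 0 0 0 0 0 1'; python3 -m jog '0 0 -30 0 0 0 1; 0 0 -60 0 0 0 1; 0 0 -100 0 0 0 1; 0 0 -140 0 0 0 1; 0 0 -180 0 0 0 1; -40 30 -210 0 0 0 1; -80 60 -220 0 0 0 1; -120 90 -230 0 0 0 1'; python3 -m jog '-40 0 -20 0 0 0 1; -60 0 -30 0 0 0 1; -60 0 -30 0 0 0 1; -60 0 -30 0 0 0 1'; python3 look.py 10
```

```text
clock: 30.45
eef_pos: [431.0, -39.0, 22.3]
tool_rot: [-3.142, -0.0, 1.571]
force: [0.4, -0.2, 0.6]
width: 85.0
clock: 31.45
eef_pos: [521.6, -160.6, 253.1]
tool_rot: [3.141, 0.0, 1.57]
force: [0.6, 0.8, -0.1]
width: 85.3
clock: 31.95
eef_pos: [520.6, -217.5, 281.8]
tool_rot: [-3.141, -0.001, 1.572]
force: [0.1, 0.5, -0.9]
width: 85.2
tcp [ 520.6 -217.5  281.8] [-3.141e+00 -1.000e-03  1.572e+00]
w blue [204. 242.] 1105 ztop 144 topc [ 455. -290.] 20
w blue [230. 283.] 115 ztop 5 topc [ 485. -449.] 35
w yellow [184.  86.] 1967 ztop 75 topc [ 438. -124.] 29
w red [176.   8.] 242 ztop 55 topc [431. -39.] 10
w gray [187.  23.] 1678 ztop 30 topc [431. -39.] 12
w gray [401.  75.] 216 ztop 47 topc [ 716. -106.] 20
w gray [209.  87.] 490 ztop 12 topc [ 439. -125.] 35
w gray [209. 141.] 639 ztop 54 topc [ 446. -207.] 23
w gray [387. 140.] 115 ztop 16 topc [ 720. -196.] 22
w gray [214. 205.] 2438 ztop 114 topc [ 455. -290.] 21
s blue [252. 206.] 263 ztop 142 topc [ 457. -296.] 20
s blue [252. 234.] 75 ztop 80 topc [ 449. -307.] 27
s blue [271. 263.] 361 ztop 32 topc [ 462. -360.] 39
s yellow [213. 198.] 294 ztop 73 topc [ 440. -128.] 30
s brown [231. 221.] 446 ztop 87 topc [ 448. -216.] 12
s gray [300. 178.] 66 ztop 43 topc [ 712. -118.] 12
s gray [186. 189.] 212 ztop 32 topc [431.   4.] 45
s gray [240. 232.] 1514 ztop 114 topc [ 455. -298.] 20
```

View pics/p10.png

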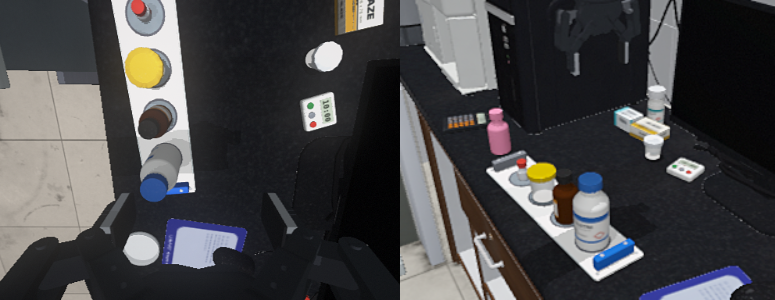

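The final check shows all four upright and on their marks by the wrist camera: 
- **Vial:** (431,-39) on m1. 
- **Cup:** (438,-124) on m2. 
- **Brown:** (446,-207) on m3. 
- **Tall:** (455,-290) on m4, beside the blue block. 

The arm is clear, so I hand in.

```bash
python3 -m jog '0 0 0 0 0 0 1; 0 0 0 0 0 0 1'; python3 -c "
from cell import ctrl
print(ctrl.finish_job())"
```

```text
clock: 32.3
eef_pos: [521.0, -218.4, 282.2]
tool_rot: [-3.141, -0.0, 1.572]
force: [0.4, 0.2, -0.6]
width: 85.3
the job is handed in; nothing more can be done
None
```

All four containers are on the strip in order of height, and I handed the job in at about 32 s. From the blue block, which is beside mark_4, they run: tall bottle, brown bottle, yellow cup, vial. No verdict was reported.

- **Placement:** The last wrist view put each container within about 3 mm of its mark, against a limit of 14 mm. For marks 1 to 3 I measured the centre directly. Mark 4's centre was extrapolated from the others, and the scene camera's own reading of it agreed to within 2–3 mm.
- **Upright and released:** The pictures show all four standing upright. The gripper is open, well above them, and feels no outside force.
- **White pot:** I never went near it, and it looks unmoved. It was only partly visible in the colour mask, so I did not re-measure its centre precisely.
- **Disagreement:** The scene camera reads about 2–5 mm off the wrist camera, mostly in y. It shifts marks and containers alike, so relative placement agrees in both views.

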